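# Unstack the painting gear into its fitted places

## Robot

A 6-joint arm with a two-finger parallel gripper is mounted at the origin on the work surface. World frame = base frame: x ahead of the robot, y to its left, z up, the work surface at z = 0. Lengths are in mm, angles in rad, forces in N, time in s.
With the tool pointing down it reaches from about 350 to 850 mm from the base axis. Payload 8.1 kg.
Tool frame: the origin (TCP) lies midway between the tips of the shut fingers; the grasp point (between the pads) lies 19 mm behind it; z points along the fingers, y is the line along which they close (so a half turn about z gives the same grasp; the last joint's range is limited). The gripper opens to 93 mm and grips with 3 to 60 N. Pads are 15 mm wide; open, the fingers measure 128 mm over their backs; the gripper's body (75 mm by 188 mm) begins 65 mm behind the grasp point.
Start: joints at [-1.415, 0.13, 1.488, -0, 1.523, -0.085], TCP at [143.108, -582.688, 179.935] pointing down, gripper open.
Joint ranges: [-2.96, 2.96], [-0.89, 2.26], [0.02, 2.5], [-1.34, 4.48], [0, 2.73], [-2.66, 2.66]. Speed limits (rad/s): [2.39, 2.39, 2.79, 3.14, 3.14, 3.14].

## Interface

Orientations are given as [roll, pitch, yaw] about the fixed x, y, z axes, in that order (R = Rz(yaw) Ry(pitch) Rx(roll)).
In Python, from cell import get_obs, viewer, order, nets gives the robot as it stands. The module is installed in compiled form; this text tells all that it offers.
- The arm moves only by the tool drive_tool, never from a script. Its argument "rows" is a list of rows, each an object with "dp": the shift along the tool's x, y, z each as a share of 0.02 m, from -1 to 1, a list of three; "roll": the turn about the tool's z as a share of 8 degrees, from -1 to 1; "fingers": the closure, from -1 (fully open) to 1 (shut). A call has exactly 8 rows; each row shifts and turns the commanded pose from where the row before left it, along the tool's axes as they then stand; what a row does not reach is not made up. A row lasts 1/8 s, in which the tool goes at most 62.5 mm and 10.7 degrees, less where a joint would pass 70% of its speed; a pose out of reach is approached as far as the arm can. A call with a number of a shift or a turn outside -1 to 1 is refused whole. A call with a gripper value outside its range is refused whole. The fingers move at their own pace and stop on an object; "newtons" is the grip in N (left out, the last holds). Time passes only in rows, so rows that do not move let the fingers close, or fill a call up. It gives the time, the measured TCP pose, the force, the opening and the grip force at its end, in the units of the state.
- get_obs(): the state, without advancing time (a new reading comes with each control period).
- viewer.get_image(name): name is "scene" or "top" or "wrist"; returns the picture (384x512x3 uint8, blue, green, red); there is no depth.
- viewer.camera_info(name): a dict with "mtx" (3x3 intrinsics, pixels), "eye" and "rotation" of the camera in the world. Camera axes: x right, y down, z forward; pixel columns grow to the right and rows downward; lengths in mm; the calibration is good to about 2 mm. A picture is of the moment at which its call begins: read the wrist's pose just before it. camera_info takes no time and is no camera call; for the wrist camera it gives the pose at the moment of the call.
- order.sign_off(): hands the job in; it is judged then, once.
Trained networks look in the newest picture that a camera, given by its name, has taken for a name from the list of things; names that differ only in an ending like _2 or _b are one class to them, and where a whole thing is asked for, a point or a joint stands for the part that bears it (a point fixed in the world has none). Each returns a list of dicts, best first, with "conf" (0 to 1); they miss things now and then, are a little off and sometimes report something else, mostly with a low value. They report only what shows in the picture. A call takes as long as a camera call. They do not tell look-alikes from the thing itself.
- nets.cut_out(target, camera): "mask" (384x512 bool, what is visible of it).
- nets.mark_of(target, camera): "centre" ([x, y, z] in mm, in the coordinates of the camera as it stood for that picture, good to about 4 mm: a listed point, or the origin of a listed thing).
The state is a dict: "time": time; "qpos": joint angles; "qvel": joint speeds; "joint_torque": joint torques, N m; "eef_pos": TCP position; "tcp_rot": TCP orientation; "force": force on the tool from outside, world axes, zero at the start; "torque": the same for the moment, N m; "width": opening from 0.0 (shut) to 1.0 (fully open); "grasp_force": force on a finger pad.
Only numpy, scipy, OpenCV 4.12 (cv2) and the standard library are available. Lean on these libraries where they do the work, as an engineer would, in place of code of your own. Each camera call takes 0.05 s, during which the arm holds its last target. There are 200 camera calls.

## Task

Painting is finished: take the stack of gear on the bench apart and put each thing in the wooden board whose recess is cut to its shape - the filler tin in the small round one, the tape roll in the large round one, the cork sanding block in the small rectangle and the grey drawer front in the large rectangle. Each must lie flat on the floor of its recess, the same way up as now, and none may topple on the way. Leave the red paint tin and the brush where they are.

Things in the scene. Friction and masses are not known exactly. Their poses are not given: they have to be found in the camera images.
- filler_tin_mid (a point): Small plain steel tin of wood filler with a paper band, 40 mm diameter, 45 mm tall, about 120 g, top of the stack at the start. The point is its centre, half-way up; z along its axis.
- tape_roll_mid (a point): Roll of beige masking tape lying flat, 54 mm outer diameter, 25 mm hole, 25 mm tall, about 50 g, second from the top. The point is its centre, half-way up; z along its axis.
- sanding_block_mid (a point): Cork sanding block, 110 mm long (its x) by 56 mm wide (its y) by 30 mm thick (z), about 60 g, third from the top. The point is its centre, half-way up.
- drawer_front_mid (a point): Small grey-painted wooden drawer front lying flat, 140 mm long (its x) by 64 mm wide (its y) by 22 mm thick (z), about 120 g, bottom of the stack. The point is its centre, half-way up. The stack stands directly on the bench top (z = 0).
- tin_nest: Fixed to the bench, a pale wooden board 10 mm high, lying flat; origin at the centre of its underside, z up. 76 mm square, with a central round recess 58 mm in diameter (the smaller of the two round ones), 6 mm deep: its floor, lined with grey felt, is 4 mm above the origin.
- roll_nest: Fixed to the bench, a pale wooden board 10 mm high, lying flat; origin at the centre of its underside, z up. 90 mm square, with a central round recess 72 mm in diameter (the larger of the two round ones), 6 mm deep: its floor, lined with grey felt, is 4 mm above the origin.
- block_nest: Fixed to the bench, a pale wooden board 10 mm high, lying flat; origin at the centre of its underside, z up. 144 mm (its x) by 90 mm (its y), with a central rectangular recess 128 mm (x) by 74 mm (y) (the smaller of the two rectangular ones), 6 mm deep: its floor, lined with grey felt, is 4 mm above the origin.
- drawer_nest: Fixed to the bench, a pale wooden board 10 mm high, lying flat; origin at the centre of its underside, z up. 174 mm (its x) by 98 mm (its y), with a central rectangular recess 158 mm (x) by 82 mm (y) (the larger of the two rectangular ones), 6 mm deep: its floor, lined with grey felt, is 4 mm above the origin.
- paint_tin_mid (a point): Bystander: big red paint tin, 94 mm diameter, 105 mm tall, standing beyond the work. The point is its centre.
- brush: Bystander: paint brush lying on the bench beyond the work. Origin on its underside.
There are look-alikes about, which are no part of the job. Leave any green or yellow look-alike of the part that bears sanding_block_mid alone.

How it is judged (in metres and radians):
At the end, for the whole second after the job is handed in: Each of the four things lies in its own recess: centre within 14 mm of the recess's centre horizontally, resting on the recess floor (height within 2 mm), level within 0.03 rad, and at rest (below 20 mm/s) (horizontal distance between drawer_front_mid and drawer_nest below 0.014 m and z of drawer_front_mid in the frame of drawer_nest between 0.013 and 0.017 m and angle between each of drawer_front_mid, sanding_block_mid, tape_roll_mid, filler_tin_mid's own z axis and vertical below 0.03 rad and linear speed of each of drawer_front, sanding_block, tape_roll, filler_tin below 0.02 m/s and horizontal distance between sanding_block_mid and block_nest below 0.014 m and z of sanding_block_mid in the frame of block_nest between 0.017 and 0.021 m and horizontal distance between tape_roll_mid and roll_nest below 0.014 m and z of tape_roll_mid in the frame of roll_nest between 0.0145 and 0.0185 m and horizontal distance between filler_tin_mid and tin_nest below 0.014 m and z of filler_tin_mid in the frame of tin_nest between 0.0245 and 0.0285 m); the robot touches nothing.
It fails at once if one of the four things is tipped over (more than about 35 degrees) (angle between any of drawer_front_mid, sanding_block_mid, tape_roll_mid, filler_tin_mid's own z axis and vertical above 0.6 rad).
It fails at once if the red paint tin is shifted by more than 30 mm (distance of paint_tin_mid from where it was at the start of the episode above 0.03 m).
It fails at once if the brush is shifted by more than 30 mm (distance of brush from where it was at the start of the episode above 0.03 m).
It also fails if it takes over 115 s, if anything falls off the work surface, if the arm or the gripper's body presses on something with over 40 N, if the wrist force passes 120 N, or if a joint passes its speed limit or range.

## Working session

There is one attempt and no reset: what is moved stays moved. The work goes in short steps, Python scripts to look and compute and a tool call to move; the robot and the scene stay as the last step left them, time stands still between calls to the robot, and variables do not carry over. Pictures are saved under pics/ and viewed, at most 14 in all, crops included, and the job is handed in when it is done.

Besides the shell and the picture viewer there is one more tool, called after "Request:" by a JSON object that holds its "name" and its "arguments", one argument or row to a line. drive_tool: Moves the arm, as the interface text tells. Its arguments: {"type":"object","properties":{"rows":{"type":"array","items":{"type":"object","properties":{"dp":{"type":"array","items":{"type":"number"}},"roll":{"type":"number"},"fingers":{"type":"number"}}}},"newtons":{"type":"number"}},"required":["rows"]}

```bash
mkdir -p pics
cat > h.py <<'E'
import numpy as np, cv2
from cell import get_obs, viewer, order, nets
def cam(n):
    c=viewer.camera_info(n); return np.array(c["mtx"]),np.array(c["eye"]),np.array(c["rotation"])
def world(n,p):
    K,e,R=cam(n); return R@np.array(p)+e
def ray(n,uv,z):
    K,e,R=cam(n); d=R@np.linalg.solve(K,[uv[0],uv[1],1]); return e+d*(z-e[2])/d[2]
def proj(n,P):
    K,e,R=cam(n); q=K@(R.T@(np.array(P)-e)); return q[:2]/q[2]
E
python3 - <<'E'
from h import *
np.set_printoptions(precision=1,suppress=True)
for n in("top","scene"):
    cv2.imwrite(f"pics/{n}0.png",viewer.get_image(n))
    K,e,R=cam(n);print(n,K[0,0],e,R.tolist())
    for t in "filler_tin_mid tape_roll_mid sanding_block_mid drawer_front_mid tin_nest roll_nest block_nest drawer_nest paint_tin_mid brush".split():
        for d in nets.mark_of(t,n)[:3]:
            P=world(n,d["centre"]); print(t,round(d["conf"],2),P,proj(n,P))
o=get_obs();print(o)
E
```

```text
top 414.74396615405306 [ 337.8  -19.  1250.6] [-2.941454220752753, -0.004791200285979569, -1.4386183640734942]Traceback (most recent call last):
  File "<stdin>", line 8, in <module>
  File "h.py", line 10, in proj
    K,e,R=cam(n); q=K@(R.T@(np.array(P)-e)); return q[:2]/q[2]
                    ~^^~~~~~~~~~~~~~~~~~~~~
ValueError: matmul: Input operand 1 does not have enough dimensions (has 0, gufunc core with signature (n?,k),(k,m?)->(n?,m?) requires 1)
```

```bash
sed -i 's/np.array(c\["rotation"\])$/Rot.from_euler("xyz",c["rotation"]).as_matrix()/; 1a from scipy.spatial.transform import Rotation as Rot' h.py
python3 - <<'E'
from h import *
np.set_printoptions(precision=1,suppress=True)
for n in("top","scene"):
    cv2.imwrite(f"pics/{n}0.png",viewer.get_image(n))
    K,e,R=cam(n);print(n,K[0,0],e,R[:,2])
    for t in "filler_tin_mid tape_roll_mid sanding_block_mid drawer_front_mid tin_nest roll_nest block_nest drawer_nest paint_tin_mid brush".split():
        for d in nets.mark_of(t,n)[:3]:
            P=world(n,d["centre"]); print(t,round(d["conf"],2),P,proj(n,P))
o=get_obs();print(o["time"],o["tcp_rot"],o["width"],o["eef_pos"])
E
```

```text
top 414.74396615405306 [ 337.8  -19.  1250.6] [ 0.2  0.  -1. ]
filler_tin_mid 0.55 [627.9   6.8 100.5] [255.4 167.3]
tape_roll_mid 0.68 [628.3   1.6  63.6] [257.  170.4]
tape_roll_mid 0.19 [618.5   3.5  13.3] [255.8 177.4]
sanding_block_mid 0.82 [ 378.3 -128.8   14.1] [289.8 262.2]
sanding_block_mid 0.71 [378.4 159.1  13.9] [192.9 249.1]
sanding_block_mid 0.57 [617.1   4.3  38.3] [255.5 175.9]
drawer_front_mid 0.8 [616.8   5.2   9.9] [255.1 178.1]
tin_nest 0.57 [ 545.9 -328.1    0.6] [360.9 215.6]
roll_nest 0.94 [ 570.8 -157.6   -1. ] [305.8 200.3]
block_nest 0.88 [564.9 165.8  -0.2] [201.1 188.4]
drawer_nest 0.65 [508.7 328.4  -0.3] [145.6 199.3]
paint_tin_mid 0.67 [798.1 140.8  56.8] [219.  111.4]
brush 0.67 [ 803.  -182.6    2.4] [321.7 129.3]
scene 352.3769952249558 [1157.8  227.3  655. ] [-0.7 -0.3 -0.7]
filler_tin_mid 0.82 [627.1   1.   95. ] [245.9 197.2]
tape_roll_mid 0.7 [628.8   3.1  62.9] [246.7 207.7]
sanding_block_mid 0.91 [381.2 161.   12.2] [332.8 175.7]
sanding_block_mid 0.83 [ 374.8 -131.6   12.6] [237.3 151.5]
sanding_block_mid 0.82 [623.5   3.4  36.4] [247.8 214. ]
drawer_front_mid 0.9 [617.7  -2.6  11.6] [246.5 218.6]
tin_nest 0.87 [ 545.6 -324.5    0.8] [152.2 173.6]
roll_nest 0.64 [ 565.8 -158.9   -2.9] [200.5 193.5]
block_nest 0.95 [567.9 167.4  -3.1] [318.3 227.3]
block_nest 0.57 [ 805.2 -184.6   -1. ] [141.1 257.8]
drawer_nest 0.83 [508.5 329.6  -6.6] [388.9 229.4]
brush 0.81 [ 807.4 -181.1   -1.9] [141.9 259.2]
1.2 [3.1 0.  0.2] 0.998613010350096 [ 143.1 -582.7  179.9]
```

View pics/top0.png

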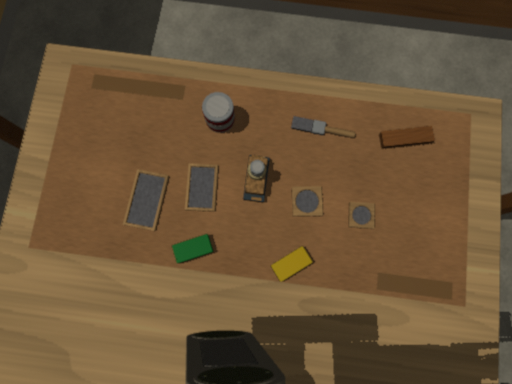

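View pics/scene0.png

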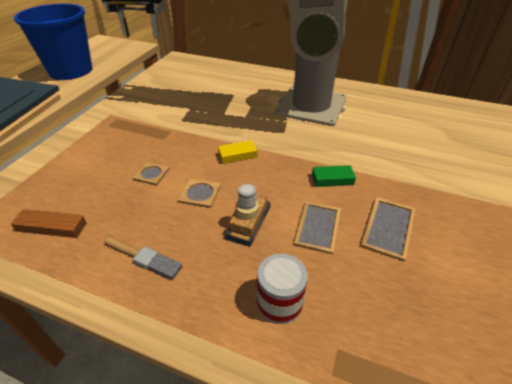

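```bash
cat >> h.py <<'E'
def rect(n,t,z,near,m=None):
    """min-area rectangle of the mask of t nearest to world xy 'near', on plane z"""
    best=None
    for d in nets.cut_out(t,n):
        cs,_=cv2.findContours(d["mask"].astype(np.uint8),cv2.RETR_EXTERNAL,cv2.CHAIN_APPROX_NONE)
        c=max(cs,key=cv2.contourArea)[:,0,:]
        P=np.array([ray(n,u,z)[:2] for u in c],np.float32)
        r=cv2.minAreaRect(P); k=np.hypot(*(np.array(r[0])-near))
        if best is None or k<best[0]: best=(k,r,d["conf"])
    if best is None: return None
    (c,(w,h),a)=best[1]
    if w<h: w,h,a=h,w,a+90
    return np.round([c[0],c[1],w,h,(a+90)%180-90,best[2]],2)
E
python3 - <<'E'
from h import *
img=viewer.get_image("top")
for n in("top","scene"):
    viewer.get_image(n)
    for t,z,p in (("tin_nest",10,(546,-326)),("roll_nest",10,(569,-158)),("block_nest",10,(566,166)),("drawer_nest",10,(508,329)),("sanding_block_mid",52,(620,3)),("drawer_front_mid",22,(617,3)),("tape_roll_mid",77,(628,2)),("filler_tin_mid",122,(628,2))):
        print(n,t,rect(n,t,z,p))
c=cv2.resize(img[145:215,215:305],None,fx=8,fy=8,interpolation=cv2.INTER_CUBIC)
cv2.imwrite("pics/crop.png",c)
E
```

```text
top tin_nest [ 545.26 -325.64   78.32   76.95  -87.22    0.63]
top roll_nest [ 567.03 -157.6    93.55   92.24  -82.37    0.94]
top block_nest [566.35 167.22 145.5   94.2    4.97   0.74]
top drawer_nest [505.86 325.75 174.8  102.49  -3.49   0.68]
top sanding_block_mid [ 5.8514e+02  4.3600e+00  5.6370e+01  5.5430e+01 -1.7000e-01  8.4000e-01]
top drawer_front_mid [552.59   1.75  63.26  24.41 -82.38   0.63]
top tape_roll_mid [ 6.0926e+02 -9.2000e-01  4.5160e+01  1.9830e+01 -7.0750e+01  4.1000e-01]
top filler_tin_mid [6.2089e+02 2.9500e+00 4.6190e+01 3.6490e+01 7.6500e+00 4.8000e-01]
scene tin_nest [ 551.11 -321.46   81.87   81.13  -87.02    0.82]
scene roll_nest [ 573.3  -155.14   95.     93.24    8.51    0.9 ]
scene block_nest [574.24 167.05 152.08  89.39   4.65   0.88]
scene drawer_nest [513.24 327.29 183.2   97.72  -3.99   0.65]
scene sanding_block_mid [6.3243e+02 1.0450e+01 1.2670e+02 6.1530e+01 3.0000e-01 6.0000e-01]
scene drawer_front_mid [626.81   8.39 150.26  68.81  -0.75   0.84]
scene tape_roll_mid [ 6.5106e+02  1.0630e+01  5.0300e+01  4.9900e+01 -6.8690e+01  6.4000e-01]
scene filler_tin_mid [6.4618e+02 1.4540e+01 8.1740e+01 3.9910e+01 2.3050e+01 5.9000e-01]
```

View pics/crop.png

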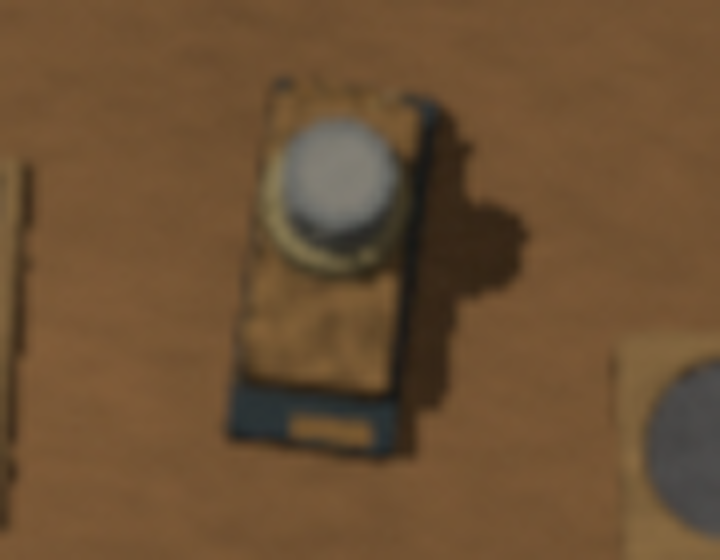

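```bash
python3 -c "
from h import *
print(get_obs()['tcp_rot'],get_obs()['time'])"
```

```text
[3.14156636e+00 1.32159565e-05 2.40797808e-01] 2.15
```

Request:
{"name": "drive_tool", "arguments": {
  "rows": [
    {"dp": [0,0,0],"roll": 1,"fingers": -1},
    {"dp": [0,0,0],"roll": 0.725,"fingers": -1},
    {"dp": [0.8,-1,0],"roll": 0,"fingers": -1},
    {"dp": [0.8,-1,0],"roll": 0,"fingers": -1},
    {"dp": [0.8,-1,0],"roll": 0,"fingers": -1},
    {"dp": [0.8,-1,0],"roll": 0,"fingers": -1},
    {"dp": [0.8,-1,0],"roll": 0,"fingers": -1},
    {"dp": [0.8,-1,0],"roll": 0,"fingers": -1}
  ],
  "newtons": 15
}}

```text
time: 3.15
eef_pos: [239.6, -462.0, 180.0]
tcp_rot: [3.141, -0.0, -0.0]
force: [1.1, -1.0, -0.2]
width: 1.0
grasp_force: 0.0
```

Request:
{"name": "drive_tool", "arguments": {
  "rows": [
    {"dp": [0.85,-1,0],"roll": 0,"fingers": -1},
    {"dp": [0.85,-1,0],"roll": 0,"fingers": -1},
    {"dp": [0.85,-1,0],"roll": 0,"fingers": -1},
    {"dp": [0.85,-1,0],"roll": 0,"fingers": -1},
    {"dp": [0.85,-1,0],"roll": 0,"fingers": -1},
    {"dp": [0.85,-1,0],"roll": 0,"fingers": -1},
    {"dp": [0.85,-1,0],"roll": 0,"fingers": -1},
    {"dp": [0.85,-1,0],"roll": 0,"fingers": -1}
  ]
}}

```text
time: 4.15
eef_pos: [375.7, -302.1, 180.1]
tcp_rot: [3.141, -0.0, -0.0]
force: [-0.3, -0.7, 1.4]
width: 1.0
grasp_force: 0.0
```

Request:
{"name": "drive_tool", "arguments": {
  "rows": [
    {"dp": [0.85,-1,0],"roll": 0,"fingers": -1},
    {"dp": [0.85,-1,0],"roll": 0,"fingers": -1},
    {"dp": [0.85,-1,0],"roll": 0,"fingers": -1},
    {"dp": [0.85,-1,0],"roll": 0,"fingers": -1},
    {"dp": [0.85,-1,0],"roll": 0,"fingers": -1},
    {"dp": [0.85,-1,0],"roll": 0,"fingers": -1},
    {"dp": [0.85,-1,0],"roll": 0,"fingers": -1},
    {"dp": [0.85,-1,0],"roll": 0,"fingers": -1}
  ]
}}

```text
time: 5.15
eef_pos: [511.7, -142.0, 180.1]
tcp_rot: [3.142, -0.0, -0.0]
force: [0.5, -0.2, -0.5]
width: 0.998
grasp_force: 0.0
```

Request:
{"name": "drive_tool", "arguments": {
  "rows": [
    {"dp": [0.5,-1,-0.5],"roll": 0,"fingers": -1},
    {"dp": [0.5,-1,-0.5],"roll": 0,"fingers": -1},
    {"dp": [0.5,-1,-0.5],"roll": 0,"fingers": -1},
    {"dp": [0.5,-1,-0.5],"roll": 0,"fingers": -1},
    {"dp": [0,-1,-0.5],"roll": 0,"fingers": -1},
    {"dp": [0,-1,0],"roll": 0,"fingers": -1},
    {"dp": [0,-1,0],"roll": 0,"fingers": -1},
    {"dp": [0,0,0],"roll": 0,"fingers": -1}
  ]
}}

```text
time: 6.15
eef_pos: [550.7, -1.1, 229.4]
tcp_rot: [-3.141, 0.001, 0.002]
force: [-0.2, -0.2, 0.7]
width: 0.999
grasp_force: 0.0
```

```bash
cat > look.py <<'E'
from h import *
import sys
np.set_printoptions(precision=1,suppress=True)
o=get_obs();print(o["time"],o["eef_pos"])
cv2.imwrite(f"pics/{sys.argv[1]}.png",viewer.get_image("wrist"))
print(cam("wrist")[1],cam("wrist")[2].tolist())
for t in sys.argv[2:]:
    for d in nets.mark_of(t,"wrist")[:3]:
        P=world("wrist",d["centre"]); print(t,round(d["conf"],2),P,proj("wrist",P))
E
python3 look.py w1 filler_tin_mid tape_roll_mid sanding_block_mid drawer_front_mid
```

```text
6.15 [550.7  -1.1 229.4]
[628.   -2.8 434.3] [[0.0016415827952140603, -0.960985481136365, -0.27659394471144183], [-0.999998583371583, -0.001474617493232886, -0.0008116391293704062], [0.0003721031498533367, 0.27659488525343034, -0.9609865404837301]]
filler_tin_mid 0.58 [627.8  -2.4  97.7] [254.7 106.8]
sanding_block_mid 0.73 [622.2   2.4  36.3] [250.5 111.8]
sanding_block_mid 0.66 [ 375.9 -131.5   15.5] [340.9 282.1]
drawer_front_mid 0.45 [ 551.  -327.4    1. ] [488.7 164.5]
```

View pics/w1.png

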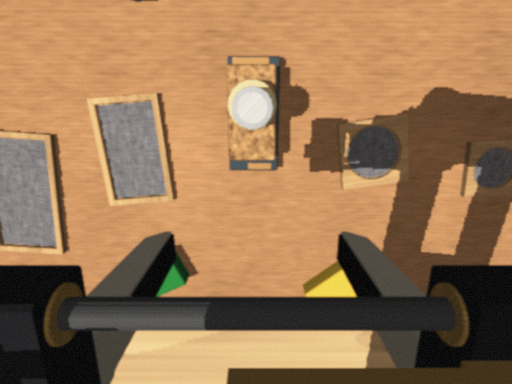

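Run:
```python
from h import *
np.set_printoptions(precision=1,suppress=True)
r=lambda u,z:ray("wrist",u,z)[:2]
print("tin top L,R,T,B",r((231,103),122),r((274,103),122),r((252,82),122),r((252,125),122))
print("drawer",[r(u,22) for u in((229,57),(279,57),(277,169),(230,169))])
print("block",[r(u,52) for u in((230,66),(279,66),(277,160),(230,160))])
q=[r(u,10) for u in((88,98),(158,94),(173,198),(108,206))];print("bn",q,np.mean(q,0))
print("roll floor",r((374,152),6))
print("tin floor",r((494,168),6))
print("tape Top edge",r((229,100),77),r((252,80),77),r((278,100),77))
```

```text
tin top L,R,T,B [631.6  19.3] [631.6 -21.5] [650.3  -0.7] [611.2  -0.6]
drawer [array([685.8,  28. ]), array([685.8, -32.3]), array([548.8, -32.3]), array([548.9,  30. ])]
block [array([672.3,  24.8]), array([672.3, -30.4]), array([565.7, -30.1]), array([565.8,  27.2])]
bn [array([639., 211.]), array([643.9, 120.8]), array([505.4, 111.7]), array([493.7, 204.2])] [570.5 161.9]
roll floor [ 569.1 -164.6]
tin floor [ 547. -332.]
tape Top edge [635.2  24.7] [655.5  -0.2] [635.2 -28.3]
```

Request:
{"name": "drive_tool", "arguments": {
  "rows": [
    {"dp": [1,0,0.5],"roll": 0,"fingers": -1},
    {"dp": [1,-0.05,0.5],"roll": 0,"fingers": -1},
    {"dp": [1,0,0.5],"roll": 0,"fingers": -1},
    {"dp": [0.95,0,0.5],"roll": 0,"fingers": -1},
    {"dp": [0,0,1],"roll": 0,"fingers": -1},
    {"dp": [0,0,1],"roll": 0,"fingers": -1},
    {"dp": [0,0,1],"roll": 0,"fingers": -1},
    {"dp": [0,0,1],"roll": 0,"fingers": -1}
  ]
}}

```text
time: 7.4
eef_pos: [629.6, -1.7, 108.5]
tcp_rot: [-3.142, 0.0, -0.0]
force: [-0.4, -0.1, 0.7]
width: 1.003
grasp_force: 0.0
```

Request:
{"name": "drive_tool", "arguments": {
  "rows": [
    {"dp": [0,0,0.9],"roll": 0,"fingers": -1},
    {"dp": [0,0,0],"roll": 0,"fingers": -0.5},
    {"dp": [0,0,0],"roll": 0,"fingers": 0},
    {"dp": [0,0,0],"roll": 0,"fingers": 0.3},
    {"dp": [0,0,0],"roll": 0,"fingers": 1},
    {"dp": [0,0,0],"roll": 0,"fingers": 1},
    {"dp": [0,0,0],"roll": 0,"fingers": 1},
    {"dp": [0,0,0],"roll": 0,"fingers": 1}
  ]
}}

```text
time: 8.4
eef_pos: [630.1, -1.7, 91.9]
tcp_rot: [3.142, 0.0, -0.0]
force: [-0.5, 0.4, 0.5]
width: 0.299
grasp_force: 0.0
```

```bash
python3 look.py w2 filler_tin_mid; python3 -c "
from h import *
o=get_obs();print(o['width'],o['grasp_force'])
a=cv2.resize(viewer.get_image('scene')[150:270,180:330],None,fx=4,fy=4)
cv2.imwrite('pics/s2.png',np.hstack([a[:,:500],cv2.resize(cv2.imread('pics/w2.png'),(300,225)).repeat(1,0) if 0 else np.zeros((480,1,3),np.uint8)]))"
```

```text
8.4 [630.1  -1.7  91.9]
[707.2  -2.6 296.8] [[0.00025069403760141946, -0.9611705867839475, -0.2759547793641218], [-0.999999952695354, -0.00019177952370025113, -0.0002404784891467393], [0.00017821837437284604, 0.2759548265967021, -0.9611705893940965]]
filler_tin_mid 0.81 [626.5   0.2  94.9] [251.6 229.4]
0.2107438301470626 0.0
```

View pics/s2.png

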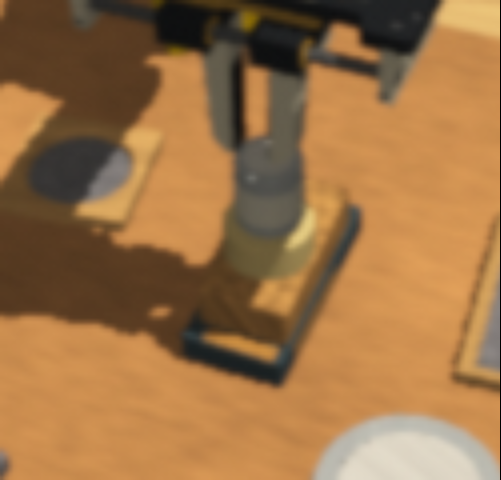

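```bash
python3 -c "
from h import *
print(proj('wrist',get_obs()['eef_pos']),proj('wrist',[630,0,122]))"
```

```text
[254.45435896 222.90278223] [251.42772852 240.78817623]
```

View pics/w2.png

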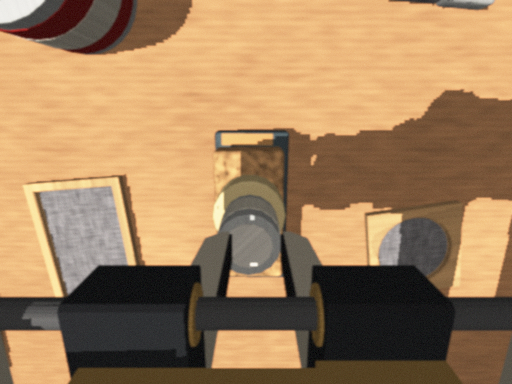

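```bash
python3 -c "
from h import *
np.set_printoptions(precision=1,suppress=True)
im=viewer.get_image('scene')
for t in('filler_tin_mid','tape_roll_mid','sanding_block_mid'):
  for d in nets.mark_of(t,'scene')[:3]: print(t,d['conf'],world('scene',d['centre']))
P=np.array(get_obs()['eef_pos']);print(P,get_obs()['width'],get_obs()['grasp_force'])
a=cv2.resize(im[150:250,190:310],None,fx=6,fy=6,interpolation=cv2.INTER_CUBIC)
for z,c in((0,(0,0,255)),(19,(0,255,0)),(50,(255,0,0))):
  q=(proj('scene',P+[0,0,z])-[190,150]+.5)*6; cv2.circle(a,tuple(int(v) for v in q),4,c,-1); print(q)
cv2.imwrite('pics/s3.png',a)"
```

```text
filler_tin_mid 0.57 [626.5   1.8  98.3]
tape_roll_mid 0.7 [ 803.1 -183.9   -4.5]
tape_roll_mid 0.48 [627.   -0.8  63.6]
sanding_block_mid 0.88 [620.3   3.   35.8]
sanding_block_mid 0.87 [378.4 160.9  15.2]
[630.1  -1.7  91.9] 0.016041509480606803 0.0
[329.  295.2]
[328.  258.9]
[326.4 197.1]
```

View pics/s3.png

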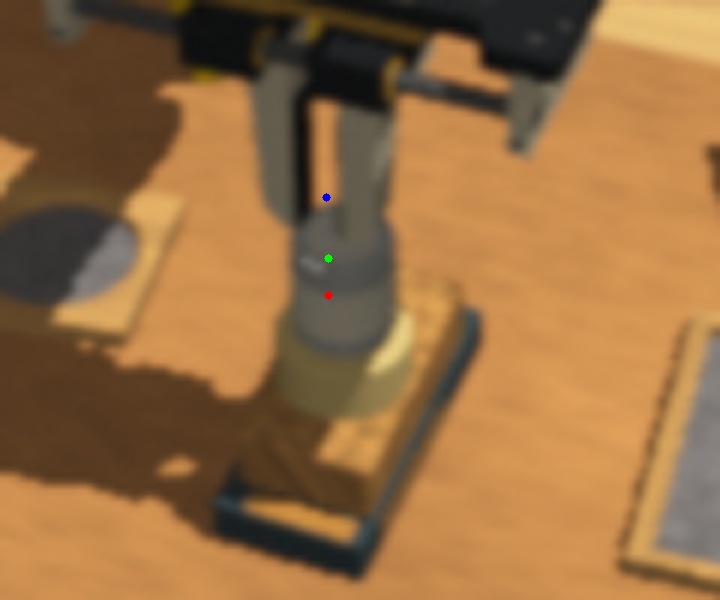

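```bash
python3 -c "
from h import *
a=cv2.resize(viewer.get_image('scene')[160:230,210:280],(400,400),interpolation=cv2.INTER_CUBIC)
b=cv2.resize(viewer.get_image('wrist')[160:300,185:325],(400,400),interpolation=cv2.INTER_CUBIC)
o=get_obs();print(o['time'],o['width'],o['grasp_force'],o['force'])
cv2.imwrite('pics/s4.png',np.hstack([a,b]))"
```

```text
8.85 0.007629077552939874 0.0 [-0.36238221 -0.15341808 -0.95088079]
```

View pics/s4.png

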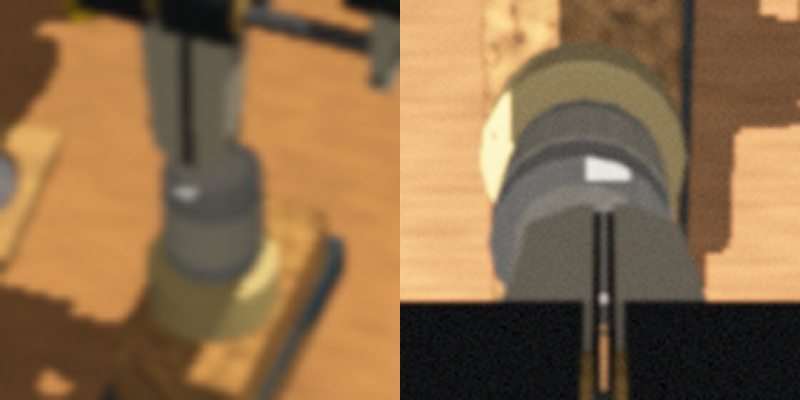

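```bash
python3 -c "
from h import *
np.set_printoptions(precision=1,suppress=True)
for z in (90,100,110,120,125,130,140): print(z,ray('wrist',(255,233),z)[:2],ray('scene',(242.5,188.7),z)[:2])
print(get_obs()['eef_pos'],get_obs()['qpos'])"
```

```text
90 [621.8  -2.1] [598.8 -19.4]
100 [625.9  -2.1] [608.6 -15. ]
110 [630.1  -2.1] [618.5 -10.6]
120 [634.2  -2.1] [628.4  -6.3]
125 [636.3  -2.2] [633.4  -4.1]
130 [638.3  -2.2] [638.3  -1.9]
140 [642.5  -2.2] [648.2   2.5]
[630.1  -1.7  91.9] [-0.1  0.3  1.5  0.   1.4  1.5]
```

Request:
{"name": "drive_tool", "arguments": {
  "rows": [
    {"dp": [0,0,-0.5],"roll": 0,"fingers": -1},
    {"dp": [0,0,0],"roll": 0,"fingers": -1},
    {"dp": [0,0,0],"roll": 0,"fingers": -1},
    {"dp": [0,0,0],"roll": 0,"fingers": -1},
    {"dp": [0,0,0],"roll": 0,"fingers": -1},
    {"dp": [0,0,0],"roll": 0,"fingers": -1},
    {"dp": [0,0,0],"roll": 0,"fingers": -1},
    {"dp": [0,0,0],"roll": 0,"fingers": -1}
  ]
}}

```text
time: 9.85
eef_pos: [630.1, -1.7, 101.9]
tcp_rot: [-3.142, 0.0, -0.0]
force: [-0.4, -0.6, -0.4]
width: 0.819
grasp_force: 0.0
```

```bash
python3 -c "
from h import *
np.set_printoptions(precision=1,suppress=True)
o=get_obs();print(o['eef_pos'],o['width'],cam('wrist')[0][0,0],cam('wrist')[1])
a=viewer.get_image('scene')[130:250,180:330];b=viewer.get_image('wrist')[100:340,100:412]
for d in nets.mark_of('filler_tin_mid','wrist'): print(world('wrist',d['centre']))
cv2.imwrite('pics/s5.png',np.hstack([cv2.resize(a,(375,300),interpolation=cv2.INTER_CUBIC),cv2.resize(b,(390,300))]))"
```

```text
[630.1  -1.7 101.9] 0.8188689778117033 315.7051395298138 [707.2  -2.6 306.8]
[628.8  -0.8  97.3]
```

View pics/s5.png

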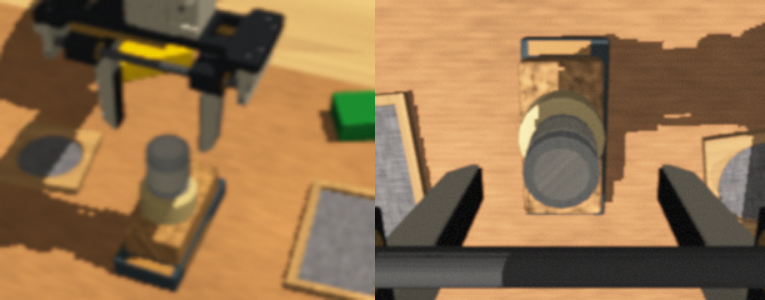

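Request:
{"name": "drive_tool", "arguments": {
  "rows": [
    {"dp": [0,0,0],"roll": 0,"fingers": -1},
    {"dp": [0,0,1],"roll": 0,"fingers": -1},
    {"dp": [0,0,1],"roll": 0,"fingers": -1},
    {"dp": [0,0,0.25],"roll": 0,"fingers": -1},
    {"dp": [0,0,0],"roll": 0,"fingers": 0},
    {"dp": [0,0,0],"roll": 0,"fingers": 0},
    {"dp": [0,0,0],"roll": 0,"fingers": 0},
    {"dp": [0,0,0],"roll": 0,"fingers": 0}
  ]
}}

```text
time: 11.0
eef_pos: [630.6, -1.7, 57.6]
tcp_rot: [3.142, -0.001, -0.0]
force: [-0.6, -0.1, 0.6]
width: 0.62
grasp_force: 0.0
```

Request:
{"name": "drive_tool", "arguments": {
  "rows": [
    {"dp": [0,0,0],"roll": 0,"fingers": 0.2},
    {"dp": [0,0,0],"roll": 0,"fingers": 0.4},
    {"dp": [0,0,0],"roll": 0,"fingers": 0.4},
    {"dp": [0,0,0],"roll": 0,"fingers": 0.4},
    {"dp": [0,0,0],"roll": 0,"fingers": 0.4},
    {"dp": [0,0,0],"roll": 0,"fingers": 0.4},
    {"dp": [0,0,0],"roll": 0,"fingers": 0.4},
    {"dp": [0,0,0],"roll": 0,"fingers": 0.4}
  ]
}}

```text
time: 12.0
eef_pos: [630.1, -1.8, 56.9]
tcp_rot: [3.142, 0.0, -0.0]
force: [0.8, 1.0, -1.0]
width: 0.435
grasp_force: 14.8
```

Request:
{"name": "drive_tool", "arguments": {
  "rows": [
    {"dp": [0,0,-0.4],"roll": 0,"fingers": 1},
    {"dp": [0,0,-1],"roll": 0,"fingers": 1},
    {"dp": [0,0.3,-0.3],"roll": 0,"fingers": 1},
    {"dp": [-0.2,0.7,0],"roll": 0,"fingers": 1},
    {"dp": [-0.25,1,0],"roll": 0,"fingers": 1},
    {"dp": [-0.25,1,0],"roll": 0,"fingers": 1},
    {"dp": [-0.25,1,0],"roll": 0,"fingers": 1},
    {"dp": [-0.25,1,0],"roll": 0,"fingers": 1}
  ]
}}

```text
time: 13.0
eef_pos: [605.5, -103.4, 90.7]
tcp_rot: [-3.142, 0.0, -0.001]
force: [-0.4, 0.2, -1.8]
width: 0.436
grasp_force: 14.8
```

Request:
{"name": "drive_tool", "arguments": {
  "rows": [
    {"dp": [-0.25,1,0],"roll": 0,"fingers": 1},
    {"dp": [-0.25,1,0],"roll": 0,"fingers": 1},
    {"dp": [-0.25,1,0],"roll": 0,"fingers": 1},
    {"dp": [-0.25,1,0],"roll": 0,"fingers": 1},
    {"dp": [-0.25,1,0],"roll": 0,"fingers": 1},
    {"dp": [-0.25,1,0],"roll": 0,"fingers": 1},
    {"dp": [-0.25,1,0],"roll": 0,"fingers": 1},
    {"dp": [-0.25,1,0],"roll": 0,"fingers": 1}
  ]
}}

```text
time: 14.0
eef_pos: [565.8, -263.1, 90.9]
tcp_rot: [3.142, 0.0, -0.0]
force: [0.4, 0.2, -1.5]
width: 0.435
grasp_force: 14.8
```

```bash
python3 look.py w3 filler_tin_mid tin_nest roll_nest | grep -v "\[\["; python3 -c "
from h import *
for t,z,p in (('tin_nest',10,(546,-326)),('roll_nest',10,(569,-158))): print(rect('wrist',t,z,p))"
```

```text
14.0 [ 565.8 -263.1   90.9]
filler_tin_mid 0.62 [ 560.6 -265.7  132.3] [256.9 256.5]
tin_nest 0.77 [ 549.3 -325.1    0.9] [318.5 206.2]
roll_nest 0.96 [ 568.1 -155.8    3. ] [143.8 188.5]
[ 549.35 -326.17   77.91   77.22    2.71    0.9 ]
[ 569.52 -159.34   92.25   90.56  -81.48    0.89]
```

View pics/w3.png

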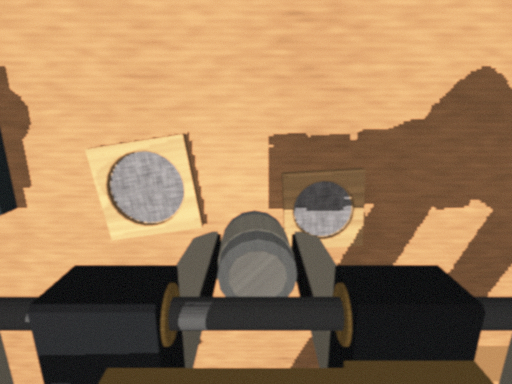

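Request:
{"name": "drive_tool", "arguments": {
  "rows": [
    {"dp": [-0.3,1,0],"roll": 0,"fingers": 1},
    {"dp": [-0.3,1,0],"roll": 0,"fingers": 1},
    {"dp": [-0.27,1,0.5],"roll": 0,"fingers": 1},
    {"dp": [0,0.18,1],"roll": 0,"fingers": 1},
    {"dp": [0,0,1],"roll": 0,"fingers": 1},
    {"dp": [0,0,1],"roll": 0,"fingers": 1},
    {"dp": [0,0,1],"roll": 0,"fingers": 1},
    {"dp": [0,0,0.5],"roll": 0,"fingers": 1}
  ]
}}

```text
time: 15.3
eef_pos: [547.9, -324.1, -11.4]
tcp_rot: [-3.14, 0.002, 0.001]
force: [0.9, -0.2, -1.3]
width: 0.431
grasp_force: 14.8
```

Request:
{"name": "drive_tool", "arguments": {
  "rows": [
    {"dp": [0,0,0.4],"roll": 0,"fingers": 1},
    {"dp": [0,0,0.1],"roll": 0,"fingers": 1},
    {"dp": [0,0,0.1],"roll": 0,"fingers": 1},
    {"dp": [0,0,0.1],"roll": 0,"fingers": 1},
    {"dp": [0,0,0],"roll": 0,"fingers": 1},
    {"dp": [0,0,0],"roll": 0,"fingers": 1},
    {"dp": [0,0,0],"roll": 0,"fingers": 1},
    {"dp": [0,0,0],"roll": 0,"fingers": 1}
  ]
}}

```text
time: 16.3
eef_pos: [550.6, -324.7, -19.4]
tcp_rot: [-3.141, -0.003, 0.001]
force: [-6.6, 10.7, 20.4]
width: 0.429
grasp_force: 15.0
```

Request:
{"name": "drive_tool", "arguments": {
  "rows": [
    {"dp": [0,0,-0.25],"roll": 0,"fingers": 1},
    {"dp": [0,0,0],"roll": 0,"fingers": 0},
    {"dp": [0,0,0],"roll": 0,"fingers": -0.3},
    {"dp": [0,0,0],"roll": 0,"fingers": -0.3},
    {"dp": [0,0,0],"roll": 0,"fingers": -0.3},
    {"dp": [0,0,0],"roll": 0,"fingers": -0.3},
    {"dp": [0,0,0],"roll": 0,"fingers": -0.3},
    {"dp": [0,0,0],"roll": 0,"fingers": -0.3}
  ]
}}

```text
time: 17.3
eef_pos: [548.7, -325.3, -18.1]
tcp_rot: [-3.142, -0.0, -0.0]
force: [0.6, 0.3, 0.3]
width: 0.653
grasp_force: 0.0
```

Request:
{"name": "drive_tool", "arguments": {
  "rows": [
    {"dp": [0,0,-0.5],"roll": 0,"fingers": -1},
    {"dp": [0,0,-1],"roll": 0,"fingers": -1},
    {"dp": [0,0,-1],"roll": 0,"fingers": -1},
    {"dp": [0,0,-1],"roll": 0,"fingers": -1},
    {"dp": [0.25,-1,-0.5],"roll": 0,"fingers": -1},
    {"dp": [0.25,-1,0],"roll": 0,"fingers": -1},
    {"dp": [0.25,-1,0],"roll": 0,"fingers": -1},
    {"dp": [0.25,-1,0],"roll": 0,"fingers": -1}
  ]
}}

```text
time: 18.3
eef_pos: [568.4, -242.9, 60.8]
tcp_rot: [-3.141, 0.002, 0.001]
force: [0.4, 1.1, 0.1]
width: 1.0
grasp_force: 0.0
```

```bash
python3 look.py w4 filler_tin_mid tin_nest| grep -v "\[\["; python3 -c "
from h import *
print(rect('wrist','tin_nest',10,(546,-326)),rect('wrist','filler_tin_mid',49,(546,-326)))
for n in('scene','top'):
  viewer.get_image(n)
  for t in('filler_tin_mid','tin_nest'): print(n,t,[(round(d['conf'],2),world(n,d['centre']).round(1)) for d in nets.mark_of(t,n)[:2]])"
```

```text
18.3 [ 568.4 -242.9   60.8]
filler_tin_mid 0.65 [ 545.1 -325.6   25.2] [356.4 235. ]
[ 549.37 -328.74   79.2    78.75    3.45    0.64] [ 558.83 -324.92   53.94   33.96   76.43    0.9 ]
scene filler_tin_mid [(0.86, array([ 544.9, -327.5,   24.2])), (0.19, array([619.1,  -3.5,  11.7]))]
scene tin_nest [(0.74, array([ 5.479e+02, -3.270e+02, -1.000e-01])), (0.43, array([617.6,   2.8,  11.4]))]
top filler_tin_mid [(0.75, array([ 548.5, -325.3,   29.3]))]
top tin_nest [(0.76, array([ 544.8, -324.3,   -1.8]))]
```

Request:
{"name": "drive_tool", "arguments": {
  "rows": [
    {"dp": [0.25,-1,0],"roll": 0,"fingers": -1},
    {"dp": [0.25,-1,0],"roll": 0,"fingers": -1},
    {"dp": [0.25,-1,0],"roll": 0,"fingers": -1},
    {"dp": [0.25,-1,0],"roll": 0,"fingers": -1},
    {"dp": [0.25,-1,0],"roll": 0,"fingers": -1},
    {"dp": [0.25,-1,0],"roll": 0,"fingers": -1},
    {"dp": [0.25,-1,0],"roll": 0,"fingers": -1},
    {"dp": [0.25,-1,0],"roll": 0,"fingers": -1}
  ]
}}

```text
time: 19.85
eef_pos: [609.1, -84.0, 61.9]
tcp_rot: [-3.142, -0.0, -0.0]
force: [1.2, -0.2, -0.4]
width: 1.003
grasp_force: 0.0
```

Request:
{"name": "drive_tool", "arguments": {
  "rows": [
    {"dp": [0.25,-1,0],"roll": 0,"fingers": -1},
    {"dp": [0.25,-1,0],"roll": 0,"fingers": -1},
    {"dp": [0.25,-1,0],"roll": 0,"fingers": -1},
    {"dp": [0.25,-1,0],"roll": 0,"fingers": -1},
    {"dp": [0,-0.2,0],"roll": 0,"fingers": -1},
    {"dp": [0,0,0],"roll": 0,"fingers": -1},
    {"dp": [0,0,0],"roll": 0,"fingers": -1},
    {"dp": [0,0,0],"roll": 0,"fingers": -1}
  ]
}}

```text
time: 20.85
eef_pos: [628.6, -2.0, 62.0]
tcp_rot: [3.142, 0.0, -0.001]
force: [-0.1, 0.4, 0.1]
width: 1.001
grasp_force: 0.0
```

```bash
python3 look.py w5 tape_roll_mid sanding_block_mid drawer_front_mid| grep -v "\[\[";python3 -c "
from h import *
print(rect('wrist','tape_roll_mid',77,(628,0)))"
```

```text
20.85 [628.6  -2.   62. ]
tape_roll_mid 0.69 [629.3   5.2  66.2] [244.1 224.2]
sanding_block_mid 0.79 [622.6   4.2  36.4] [247.  218.7]
[633.12   2.63  57.47  52.79   1.65   0.68]
```

View pics/w5.png

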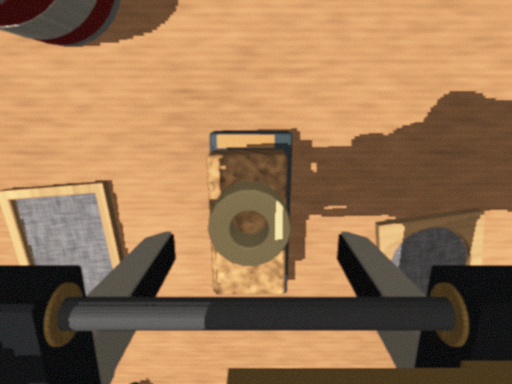

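Request:
{"name": "drive_tool", "arguments": {
  "rows": [
    {"dp": [0.05,-0.15,0.7],"roll": 0,"fingers": -1},
    {"dp": [0,0,1],"roll": 0,"fingers": -1},
    {"dp": [0,0,0],"roll": 0,"fingers": -0.3},
    {"dp": [0,0,0],"roll": 0,"fingers": -0.1},
    {"dp": [0,0,0],"roll": 0,"fingers": 0},
    {"dp": [0,0,0],"roll": 0,"fingers": 0},
    {"dp": [0,0,0],"roll": 0,"fingers": 0},
    {"dp": [0,0,0],"roll": 0,"fingers": 0}
  ],
  "newtons": 12
}}

```text
time: 22.1
eef_pos: [630.2, 1.7, 28.6]
tcp_rot: [3.142, -0.001, -0.0]
force: [-0.7, 0.1, 3.3]
width: 0.574
grasp_force: 12.0
```

Request:
{"name": "drive_tool", "arguments": {
  "rows": [
    {"dp": [0,0,0],"roll": 0,"fingers": 0.4},
    {"dp": [0,0,0],"roll": 0,"fingers": 0.4},
    {"dp": [0,0,0],"roll": 0,"fingers": 0.4},
    {"dp": [0,0,0],"roll": 0,"fingers": 0.4},
    {"dp": [0,0,-0.2],"roll": 0,"fingers": 0.4},
    {"dp": [0,0,-0.3],"roll": 0,"fingers": 0.4},
    {"dp": [0,0,-0.5],"roll": 0,"fingers": 0.4},
    {"dp": [0,0,-0.5],"roll": 0,"fingers": 0.4}
  ]
}}

```text
time: 23.1
eef_pos: [629.8, 1.7, 58.8]
tcp_rot: [3.142, -0.0, -0.0]
force: [0.1, 0.2, -0.3]
width: 0.58
grasp_force: 12.0
```

```bash
python3 look.py w6 tape_roll_mid sanding_block_mid drawer_front_mid| grep -v "\[\["; python3 -c "
from h import *
w=cv2.imread('pics/w6.png')[130:320,130:380];a=cv2.resize(viewer.get_image('scene')[150:250,190:310],(360,300),interpolation=cv2.INTER_CUBIC)
cv2.imwrite('pics/s6.png',np.hstack([a,cv2.resize(w,(395,300))]))"
```

```text
23.1 [629.8   1.7  58.8]
tape_roll_mid 0.64 [628.3   3.8 100.3] [250.3 252.1]
sanding_block_mid 0.57 [625.9   5.2  37. ] [249.8 218.4]
```

View pics/s6.png

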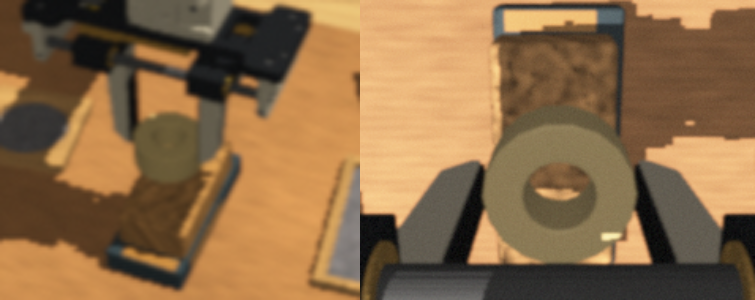

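Request:
{"name": "drive_tool", "arguments": {
  "rows": [
    {"dp": [-0.2,0.5,0],"roll": 0,"fingers": 0.4},
    {"dp": [-0.4,1,0],"roll": 0,"fingers": 0.4},
    {"dp": [-0.4,1,0],"roll": 0,"fingers": 0.4},
    {"dp": [-0.4,1,0],"roll": 0,"fingers": 0.4},
    {"dp": [-0.4,1,0],"roll": 0,"fingers": 0.4},
    {"dp": [-0.4,1,0],"roll": 0,"fingers": 0.4},
    {"dp": [-0.4,1,0],"roll": 0,"fingers": 0.4},
    {"dp": [-0.4,1,0],"roll": 0,"fingers": 0.4}
  ]
}}

```text
time: 24.35
eef_pos: [569.2, -149.7, 58.0]
tcp_rot: [-3.142, -0.0, -0.0]
force: [0.2, 0.6, -0.8]
width: 0.579
grasp_force: 12.0
```

Request:
{"name": "drive_tool", "arguments": {
  "rows": [
    {"dp": [-0.05,0.5,0.3],"roll": 0,"fingers": 0.4},
    {"dp": [0,0,1],"roll": 0,"fingers": 0.4},
    {"dp": [0,0,1],"roll": 0,"fingers": 0.4},
    {"dp": [0,0,0.7],"roll": 0,"fingers": 0.4},
    {"dp": [0,0,0.4],"roll": 0,"fingers": 0.4},
    {"dp": [0,0,0.2],"roll": 0,"fingers": 0.4},
    {"dp": [0,0,0],"roll": 0,"fingers": 0.4},
    {"dp": [0,0,0],"roll": 0,"fingers": 0.4}
  ]
}}

```text
time: 25.35
eef_pos: [569.4, -158.5, -13.3]
tcp_rot: [3.141, -0.001, -0.0]
force: [-0.1, 0.2, -0.7]
width: 0.581
grasp_force: 12.0
```

Request:
{"name": "drive_tool", "arguments": {
  "rows": [
    {"dp": [0,0,0.1],"roll": 0,"fingers": 0.4},
    {"dp": [0,0,0.1],"roll": 0,"fingers": 0.4},
    {"dp": [0,0,0.06],"roll": 0,"fingers": 0.4},
    {"dp": [0,0,0],"roll": 0,"fingers": 0.4},
    {"dp": [0,0,0],"roll": 0,"fingers": 0.4},
    {"dp": [0,0,0],"roll": 0,"fingers": 0.4},
    {"dp": [0,0,0],"roll": 0,"fingers": 0.4},
    {"dp": [0,0,0],"roll": 0,"fingers": 0.4}
  ]
}}

```text
time: 26.35
eef_pos: [568.7, -158.3, -19.3]
tcp_rot: [-3.142, -0.0, -0.0]
force: [-0.2, 0.7, -1.0]
width: 0.579
grasp_force: 12.0
```

Request:
{"name": "drive_tool", "arguments": {
  "rows": [
    {"dp": [0,0,0.05],"roll": 0,"fingers": 0.4},
    {"dp": [0,0,0.05],"roll": 0,"fingers": 0.4},
    {"dp": [0,0,0.05],"roll": 0,"fingers": 0.4},
    {"dp": [0,0,0],"roll": 0,"fingers": 0.4},
    {"dp": [0,0,0],"roll": 0,"fingers": 0.4},
    {"dp": [0,0,0],"roll": 0,"fingers": 0.4},
    {"dp": [0,0,0],"roll": 0,"fingers": 0.4},
    {"dp": [0,0,0],"roll": 0,"fingers": 0.4}
  ]
}}

```text
time: 27.35
eef_pos: [569.4, -158.4, -20.2]
tcp_rot: [3.141, -0.001, 0.0]
force: [-6.3, 1.5, 15.7]
width: 0.581
grasp_force: 12.0
```

Request:
{"name": "drive_tool", "arguments": {
  "rows": [
    {"dp": [0,0,-0.1],"roll": 0,"fingers": 0},
    {"dp": [0,0,0],"roll": 0,"fingers": -0.6},
    {"dp": [0,0,0],"roll": 0,"fingers": -1},
    {"dp": [0,0,0],"roll": 0,"fingers": -1},
    {"dp": [0,0,0],"roll": 0,"fingers": -1},
    {"dp": [0,0,0],"roll": 0,"fingers": -1},
    {"dp": [0,0,-0.5],"roll": 0,"fingers": -1},
    {"dp": [0,0,-1],"roll": 0,"fingers": -1}
  ]
}}

```text
time: 28.35
eef_pos: [568.0, -158.0, 10.0]
tcp_rot: [-3.141, 0.002, 0.0]
force: [0.6, 0.2, 0.5]
width: 1.0
grasp_force: 0.0
```

Request:
{"name": "drive_tool", "arguments": {
  "rows": [
    {"dp": [0,0,-1],"roll": 0,"fingers": -1},
    {"dp": [0,0,-1],"roll": 0,"fingers": -1},
    {"dp": [0.3,-1,-0.5],"roll": 0,"fingers": -1},
    {"dp": [0.3,-1,0],"roll": 0,"fingers": -1},
    {"dp": [0.3,-1,0],"roll": 0,"fingers": -1},
    {"dp": [0.3,-1,0],"roll": 0,"fingers": -1},
    {"dp": [0.3,-1,0],"roll": 0,"fingers": -1},
    {"dp": [0.3,-1,0],"roll": 0,"fingers": -1}
  ]
}}

```text
time: 29.35
eef_pos: [604.9, -36.7, 59.4]
tcp_rot: [-3.141, 0.001, 0.0]
force: [-0.5, 0.0, 0.6]
width: 1.0
grasp_force: 0.0
```

Request:
{"name": "drive_tool", "arguments": {
  "rows": [
    {"dp": [0.3,-1,0],"roll": 0,"fingers": -1},
    {"dp": [0.3,-1,0],"roll": 0,"fingers": -1},
    {"dp": [0,0,0],"roll": 0,"fingers": -1},
    {"dp": [0,0,0],"roll": 0,"fingers": -1},
    {"dp": [0,0,0],"roll": 0,"fingers": -1},
    {"dp": [0,0,0],"roll": 0,"fingers": -1},
    {"dp": [0,0,0],"roll": 0,"fingers": -1},
    {"dp": [0,0,0],"roll": 0,"fingers": -1}
  ]
}}

```text
time: 30.35
eef_pos: [616.7, 1.5, 59.8]
tcp_rot: [-3.142, -0.0, -0.0]
force: [0.6, 0.4, 0.4]
width: 0.999
grasp_force: 0.0
```

```bash
python3 look.py w7 sanding_block_mid drawer_front_mid block_nest| grep -v "\[\["; python3 -c "
from h import *
print(rect('wrist','sanding_block_mid',52,(619,0)),rect('wrist','drawer_front_mid',22,(617,0)))
viewer.get_image('top')
print(rect('top','sanding_block_mid',52,(619,0)),rect('top','tape_roll_mid',29,(568,-158)))
for n in('scene','top'):
  viewer.get_image(n)
  for t in('tape_roll_mid','roll_nest','sanding_block_mid'): print(n,t,[(round(d['conf'],2),world(n,d['centre']).round(1)) for d in nets.mark_of(t,n)[:3]])"
```

```text
30.35 [616.7   1.5  59.8]
block_nest 0.71 [569.7 164.7  -1.3] [ 77.2 247.5]
[6.2102e+02 3.7700e+00 1.1134e+02 5.5810e+01 4.4000e-01 8.3000e-01] [ 6.2063e+02  1.7400e+00  1.3344e+02  6.3180e+01 -1.4000e-01  5.7000e-01]
[ 373.26 -128.27  109.24   56.12  -52.01    0.93] [ 564.94 -156.34   51.84   50.9     6.33    0.72]
scene tape_roll_mid [(0.91, array([ 566.3, -162.9,   17.7]))]
scene roll_nest [(0.85, array([ 567.5, -160.5,   -5. ])), (0.43, array([ 805.4, -182.2,    0.9])), (0.23, array([616.5,  -1. ,   8.5]))]
scene sanding_block_mid [(0.97, array([ 6.212e+02, -5.000e-01,  3.920e+01])), (0.81, array([378.8, 161.8,  11.6])), (0.44, array([ 376.7, -133.9,   13.5]))]
top tape_roll_mid [(0.5, array([ 569.4, -156.9,   17.9]))]
top roll_nest [(0.65, array([ 5.686e+02, -1.591e+02, -3.000e-01]))]
top sanding_block_mid [(0.65, array([378.3, 159.7,  17.9])), (0.56, array([ 376.6, -130.6,   16.9]))]
```

View pics/w7.png

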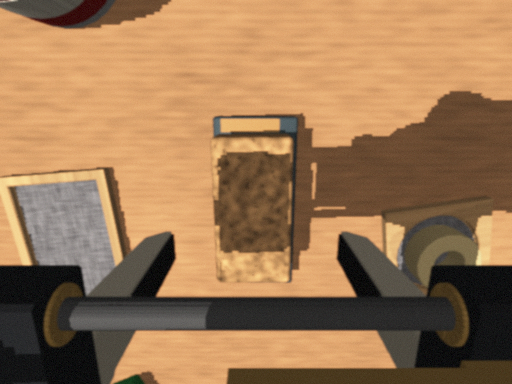

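Request:
{"name": "drive_tool", "arguments": {
  "rows": [
    {"dp": [0.2,-0.1,0.5],"roll": 0,"fingers": -1},
    {"dp": [0,0,1],"roll": 0,"fingers": -1},
    {"dp": [0,0,1],"roll": 0,"fingers": -1},
    {"dp": [0,0,0.6],"roll": 0,"fingers": -1},
    {"dp": [0,0,0],"roll": 0,"fingers": -0.3},
    {"dp": [0,0,0],"roll": 0,"fingers": -0.1},
    {"dp": [0,0,0],"roll": 0,"fingers": 0},
    {"dp": [0,0,0],"roll": 0,"fingers": 0}
  ],
  "newtons": 15
}}

```text
time: 32.2
eef_pos: [621.4, 3.6, -1.4]
tcp_rot: [3.142, -0.001, -0.0]
force: [-0.2, -0.5, -0.5]
width: 0.623
grasp_force: 0.0
```

Request:
{"name": "drive_tool", "arguments": {
  "rows": [
    {"dp": [0,0,0],"roll": 0,"fingers": 0.4},
    {"dp": [0,0,0],"roll": 0,"fingers": 0.4},
    {"dp": [0,0,0],"roll": 0,"fingers": 0.4},
    {"dp": [0,0,0],"roll": 0,"fingers": 0.4},
    {"dp": [0,0,-0.2],"roll": 0,"fingers": 0.4},
    {"dp": [0,0,-0.4],"roll": 0,"fingers": 0.4},
    {"dp": [0,0,-0.7],"roll": 0,"fingers": 0.4},
    {"dp": [0,0,-0.7],"roll": 0,"fingers": 0.4}
  ]
}}

```text
time: 33.2
eef_pos: [621.0, 3.7, 39.0]
tcp_rot: [3.142, -0.001, -0.0]
force: [0.3, 0.1, -0.4]
width: 0.599
grasp_force: 15.0
```

```bash
python3 look.py w8 sanding_block_mid drawer_front_mid block_nest| grep -v "\[\["; python3 -c "
from h import *
print(rect('wrist','sanding_block_mid',90,(619,0)),rect('wrist','block_nest',10,(567,165)))
for n in('scene','top'):
  viewer.get_image(n)
  for t in('sanding_block_mid','block_nest','drawer_nest'): print(n,t,[(round(d['conf'],2),world(n,d['centre']).round(1)) for d in nets.mark_of(t,n)[:3]])"
```

```text
33.2 [621.    3.7  39. ]
sanding_block_mid 0.83 [627.7   1.3  75.4] [258.1 235.6]
[6.3731e+02 2.9800e+00 8.0190e+01 5.5460e+01 2.4000e-01 9.0000e-01] [599.51 164.2   94.6   87.09 -84.97   0.64]
scene sanding_block_mid [(0.87, array([6.208e+02, 3.000e-01, 6.990e+01])), (0.66, array([380.4, 161.1,  14. ])), (0.58, array([ 566.2, -157.2,   -3. ]))]
scene block_nest [(0.8, array([568.3, 166.1,  -3.2]))]
scene drawer_nest [(0.84, array([509.3, 329.4,  -4.5]))]
top sanding_block_mid [(0.65, array([ 378. , -129.7,   14.8])), (0.62, array([376.4, 158.5,  15. ])), (0.6, array([619.2,   3.3,  75.1]))]
top block_nest [(0.77, array([ 5.663e+02,  1.685e+02, -2.000e-01]))]
top drawer_nest [(0.88, array([507.9, 327.3,   3.1]))]
```

Request:
{"name": "drive_tool", "arguments": {
  "rows": [
    {"dp": [-0.2,-0.5,-0.3],"roll": 0,"fingers": 0.4},
    {"dp": [-0.35,-1,0],"roll": 0,"fingers": 0.4},
    {"dp": [-0.35,-1,0],"roll": 0,"fingers": 0.4},
    {"dp": [-0.35,-1,0],"roll": 0,"fingers": 0.4},
    {"dp": [-0.35,-1,0],"roll": 0,"fingers": 0.4},
    {"dp": [-0.35,-1,0],"roll": 0,"fingers": 0.4},
    {"dp": [-0.35,-1,0],"roll": 0,"fingers": 0.4},
    {"dp": [-0.35,-1,0],"roll": 0,"fingers": 0.4}
  ]
}}

```text
time: 34.9
eef_pos: [567.3, 155.0, 43.8]
tcp_rot: [-3.142, -0.0, -0.0]
force: [-0.6, -0.1, -0.7]
width: 0.601
grasp_force: 15.0
```

Request:
{"name": "drive_tool", "arguments": {
  "rows": [
    {"dp": [0,-0.65,0],"roll": 0,"fingers": 0.4},
    {"dp": [0,0,0],"roll": -0.6,"fingers": 0.4},
    {"dp": [0,0,0.8],"roll": 0,"fingers": 0.4},
    {"dp": [0,0,0.8],"roll": 0,"fingers": 0.4},
    {"dp": [0,0,0.6],"roll": 0,"fingers": 0.4},
    {"dp": [0,0,0],"roll": 0,"fingers": 0.4},
    {"dp": [0,0,0],"roll": 0,"fingers": 0.4},
    {"dp": [0,0,0],"roll": 0,"fingers": 0.4}
  ]
}}

```text
time: 35.9
eef_pos: [568.5, 166.8, 0.5]
tcp_rot: [-3.141, -0.001, 0.084]
force: [-0.3, 1.0, -0.3]
width: 0.601
grasp_force: 15.0
```

```bash
python3 look.py w9 sanding_block_mid block_nest| grep -v "\[\["; python3 -c "
from h import *
for n in('scene','top'):
  viewer.get_image(n)
  for t in('sanding_block_mid','block_nest'): print(n,t,[(round(d['conf'],2),world(n,d['centre']).round(1)) for d in nets.mark_of(t,n)[:3]])"
```

```text
35.9 [568.5 166.8   0.5]
sanding_block_mid 0.94 [570.  168.1  38.5] [252.2 243.1]
scene sanding_block_mid [(0.81, array([568.8, 163.4,  35.5])), (0.55, array([ 372.9, -131.2,   12.5]))]
scene block_nest [(0.58, array([566.7, 165.1,  -2.3]))]
top sanding_block_mid [(0.83, array([ 378.1, -129.4,   14.8])), (0.68, array([564.4, 168.2,  39.4])), (0.31, array([796. , 139.4,  53.7]))]
top block_nest [(0.61, array([566.7, 164.8,   0.7]))]
```

View pics/w9.png

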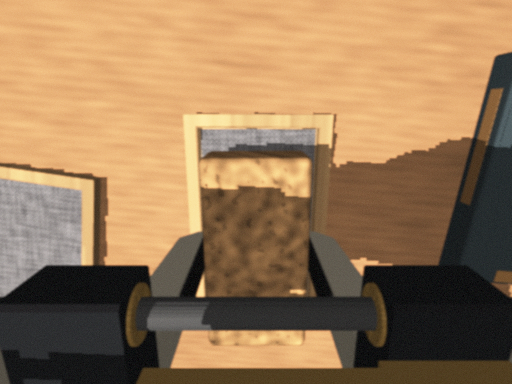

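```bash
python3 -c "
from h import *
for n in('scene','top','wrist'):
  viewer.get_image(n)
  print(n,[(round(d['conf'],2),world(n,d['centre']).round(1)) for d in nets.mark_of('drawer_front_mid',n)[:3]],rect(n,'drawer_front_mid',22,(617,2)),rect(n,'drawer_front_mid',0,(617,2)))
for p in((498,58),(480,145)):
  print([ray('wrist',p,z).round(0) for z in (0,22,50)])
print(proj('wrist',[685,30,22]),proj('wrist',[548,30,22]))"
```

```text
scene [] [6.2695e+02 6.7300e+00 1.5584e+02 7.1770e+01 2.9000e-01 9.3000e-01] [ 6.0850e+02 -9.3000e-01  1.6126e+02  7.4270e+01  2.9000e-01  9.3000e-01]
top [(0.75, array([617.3,   1.7,  12.7]))] [6.1327e+02 3.1200e+00 1.4019e+02 6.3420e+01 1.2000e-01 7.7000e-01] [6.1821e+02 3.5100e+00 1.4270e+02 6.4560e+01 1.2000e-01 7.7000e-01]
wrist [] [609.93  39.83 143.01  45.02  17.39   0.7 ] [605.76  23.88 160.24  50.45  17.39   0.7 ]
[array([685.,  30.,   0.]), array([680.,  45.,  22.]), array([675.,  65.,  50.])]
[array([633.,  26.,   0.]), array([634.,  42.,  22.]), array([636.,  62.,  50.])]
[528.92223157  51.30064388] [461.17438157 279.80007263]
```

Request:
{"name": "drive_tool", "arguments": {
  "rows": [
    {"dp": [0,0,0.5],"roll": 0,"fingers": 0.4},
    {"dp": [0,0,0.3],"roll": 0,"fingers": 0.4},
    {"dp": [0,0,0.1],"roll": 0,"fingers": 0.4},
    {"dp": [0,0,0.05],"roll": 0,"fingers": 0.4},
    {"dp": [0,0,0.05],"roll": 0,"fingers": 0.4},
    {"dp": [0,0,0],"roll": 0,"fingers": 0.4},
    {"dp": [0,0,0],"roll": 0,"fingers": 0.4},
    {"dp": [0,0,0],"roll": 0,"fingers": 0.4}
  ]
}}

```text
time: 37.95
eef_pos: [567.9, 166.7, -19.5]
tcp_rot: [-3.142, -0.0, 0.084]
force: [-3.7, -0.7, 5.6]
width: 0.602
grasp_force: 15.0
```

Request:
{"name": "drive_tool", "arguments": {
  "rows": [
    {"dp": [0,0,0],"roll": 0,"fingers": 0},
    {"dp": [0,0,0],"roll": 0,"fingers": -0.6},
    {"dp": [0,0,0],"roll": 0,"fingers": -1},
    {"dp": [0,0,0],"roll": 0,"fingers": -1},
    {"dp": [0,0,0],"roll": 0,"fingers": -1},
    {"dp": [0,0,0],"roll": 0,"fingers": -1},
    {"dp": [0,0,-0.5],"roll": 0,"fingers": -1},
    {"dp": [0,0,-1],"roll": 0,"fingers": -1}
  ]
}}

```text
time: 38.95
eef_pos: [567.0, 166.5, 10.0]
tcp_rot: [3.141, 0.002, 0.084]
force: [0.3, 0.3, 0.7]
width: 1.002
grasp_force: 0.0
```

Request:
{"name": "drive_tool", "arguments": {
  "rows": [
    {"dp": [0,0,-1],"roll": 0,"fingers": -1},
    {"dp": [0,0,-1],"roll": 0.6,"fingers": -1},
    {"dp": [0.3,1,0],"roll": 0,"fingers": -1},
    {"dp": [0.3,1,0],"roll": 0,"fingers": -1},
    {"dp": [0.3,1,0],"roll": 0,"fingers": -1},
    {"dp": [0.3,1,0],"roll": 0,"fingers": -1},
    {"dp": [0.3,1,0],"roll": 0,"fingers": -1},
    {"dp": [0.3,1,0],"roll": 0,"fingers": -1}
  ]
}}

```text
time: 39.95
eef_pos: [604.0, 45.2, 49.5]
tcp_rot: [-3.142, 0.0, -0.0]
force: [0.4, -0.0, 0.2]
width: 1.001
grasp_force: 0.0
```

Request:
{"name": "drive_tool", "arguments": {
  "rows": [
    {"dp": [0.3,1,0],"roll": 0,"fingers": -1},
    {"dp": [0.3,1,0],"roll": 0,"fingers": -1},
    {"dp": [0,0.2,0],"roll": 0,"fingers": -1},
    {"dp": [0,0,0],"roll": 0,"fingers": -1},
    {"dp": [0,0,0],"roll": 0,"fingers": -1},
    {"dp": [0,0,0],"roll": 0,"fingers": -1},
    {"dp": [0,0,0],"roll": 0,"fingers": -1},
    {"dp": [0,0,0],"roll": 0,"fingers": -1}
  ]
}}

```text
time: 40.95
eef_pos: [615.7, 2.9, 49.8]
tcp_rot: [-3.142, -0.0, 0.0]
force: [0.3, -0.3, -0.2]
width: 1.001
grasp_force: 0.0
```

```bash
python3 look.py w10 drawer_front_mid| grep -v "\[\["; python3 -c "
from h import *
print(rect('wrist','drawer_front_mid',22,(617,0)))
for n in('scene','top'):
  viewer.get_image(n)
  for t in('sanding_block_mid','block_nest','drawer_front_mid'): print(n,t,[(round(d['conf'],2),world(n,d['centre']).round(1)) for d in nets.mark_of(t,n)[:3]])
  print(rect(n,'sanding_block_mid',34,(567,166)),rect(n,'block_nest',10,(567,166)),rect(n,'drawer_front_mid',22,(567,166)))"
```

```text
40.95 [615.7   2.9  49.8]
drawer_front_mid 0.93 [621.1   2.3   9.6] [255.3 199.1]
[ 6.1803e+02  1.5300e+00  1.3972e+02  6.3490e+01 -2.6000e-01  8.9000e-01]
scene sanding_block_mid [(0.89, array([566.1, 161.9,  19.8])), (0.62, array([380.5, 161.8,  10.1]))]
scene block_nest [(0.61, array([569.8, 168.1,  -3. ])), (0.53, array([566.6, 166.9,  19.4]))]
scene drawer_front_mid [(0.65, array([619.1,  -1.9,   7.6]))]
[579.17 168.73 130.56  54.91   5.14   0.89] [575.94 166.2  151.92  91.68   4.86   0.73] [ 6.2591e+02  6.9600e+00  1.5086e+02  6.8460e+01 -3.5000e-01  8.2000e-01]
top sanding_block_mid [(0.72, array([378.8, 158.6,  15.7])), (0.56, array([565.9, 166.9,  19.4]))]
top block_nest [(0.78, array([ 5.679e+02,  1.674e+02, -3.000e-01]))]
top drawer_front_mid [(0.74, array([615.1,   2.1,  10.1]))]
[562.26 168.89 111.62  50.9    5.14   0.82] [565.19 179.55 146.86  69.01   1.45   0.78] [5.8167e+02 4.4900e+00 8.0610e+01 6.6330e+01 2.6000e-01 6.4000e-01]
```

Request:
{"name": "drive_tool", "arguments": {
  "rows": [
    {"dp": [0.1,0.05,0.7],"roll": 0,"fingers": -1},
    {"dp": [0,0,1],"roll": 0,"fingers": -1},
    {"dp": [0,0,1],"roll": 0,"fingers": -1},
    {"dp": [0,0,0.7],"roll": 0,"fingers": -1},
    {"dp": [0,0,0.4],"roll": 0,"fingers": -1},
    {"dp": [0,0,0],"roll": 0,"fingers": -0.3},
    {"dp": [0,0,0],"roll": 0,"fingers": -0.2},
    {"dp": [0,0,0],"roll": 0,"fingers": 0}
  ],
  "newtons": 20
}}

```text
time: 42.8
eef_pos: [618.6, 1.6, -25.3]
tcp_rot: [3.141, -0.002, -0.0]
force: [0.2, -0.3, -0.9]
width: 0.723
grasp_force: 0.0
```

Request:
{"name": "drive_tool", "arguments": {
  "rows": [
    {"dp": [0,0,0],"roll": 0,"fingers": 0.4},
    {"dp": [0,0,0],"roll": 0,"fingers": 0.4},
    {"dp": [0,0,0],"roll": 0,"fingers": 0.4},
    {"dp": [0,0,0],"roll": 0,"fingers": 0.4},
    {"dp": [0,0,0],"roll": 0,"fingers": 0.4},
    {"dp": [0,0,0],"roll": 0,"fingers": 0.4},
    {"dp": [0,0,0],"roll": 0,"fingers": 0.4},
    {"dp": [0,0,0],"roll": 0,"fingers": 0.4}
  ]
}}

```text
time: 43.8
eef_pos: [618.4, 1.6, -25.4]
tcp_rot: [3.142, -0.001, -0.0]
force: [-1.2, -0.1, 6.2]
width: 0.684
grasp_force: 20.0
```

Request:
{"name": "drive_tool", "arguments": {
  "rows": [
    {"dp": [0,0,-0.2],"roll": 0,"fingers": 0.4},
    {"dp": [0,0,-0.5],"roll": 0,"fingers": 0.4},
    {"dp": [0,0,-1],"roll": 0,"fingers": 0.4},
    {"dp": [0,0,-1],"roll": 0,"fingers": 0.4},
    {"dp": [0,0,-1],"roll": 0,"fingers": 0.4},
    {"dp": [0,0,-0.5],"roll": 0,"fingers": 0.4},
    {"dp": [0,0,0],"roll": 0,"fingers": 0.4},
    {"dp": [0,0,0],"roll": 0,"fingers": 0.4}
  ]
}}

```text
time: 44.8
eef_pos: [617.1, 1.7, 56.9]
tcp_rot: [-3.141, 0.001, -0.0]
force: [-0.9, -0.2, -1.1]
width: 0.684
grasp_force: 20.0
```

```bash
python3 look.py w11 drawer_front_mid| grep -v "\[\["; python3 -c "
from h import *
for n in('scene','top'):
  viewer.get_image(n)
  for t in('drawer_front_mid','drawer_nest'): print(n,t,[(round(d['conf'],2),world(n,d['centre']).round(1)) for d in nets.mark_of(t,n)[:3]])
  print(rect(n,'drawer_nest',10,(508,328)))"
```

```text
44.8 [617.1   1.7  56.9]
drawer_front_mid 0.8 [617.2   3.   93.2] [252.1 244.8]
scene drawer_front_mid [(0.77, array([616.6,  -0.8,  90.4]))]
scene drawer_nest [(0.86, array([508.6, 328.8,  -6.5]))]
[513.66 326.15 181.94  99.78  -4.22   0.64]
top drawer_front_mid [(0.7, array([613.3,   3.6,  94.8])), (0.21, array([505.6, 328. ,  -3.1]))]
top drawer_nest [(0.7, array([ 5.060e+02,  3.306e+02, -4.000e-01]))]
[506.46 325.74 175.4  101.16  -2.19   0.75]
```

Request:
{"name": "drive_tool", "arguments": {
  "rows": [
    {"dp": [-0.2,-0.5,0],"roll": 0,"fingers": 0.4},
    {"dp": [-0.35,-1,0],"roll": 0,"fingers": 0.4},
    {"dp": [-0.35,-1,0],"roll": 0,"fingers": 0.4},
    {"dp": [-0.35,-1,0],"roll": 0,"fingers": 0.4},
    {"dp": [-0.35,-1,0],"roll": 0,"fingers": 0.4},
    {"dp": [-0.35,-1,0],"roll": 0,"fingers": 0.4},
    {"dp": [-0.35,-1,0],"roll": 0,"fingers": 0.4},
    {"dp": [-0.35,-1,0],"roll": 0,"fingers": 0.4}
  ]
}}

```text
time: 46.3
eef_pos: [564.2, 153.1, 57.8]
tcp_rot: [-3.142, -0.0, 0.0]
force: [-0.3, 0.5, -1.0]
width: 0.687
grasp_force: 20.0
```

Request:
{"name": "drive_tool", "arguments": {
  "rows": [
    {"dp": [-0.35,-1,0],"roll": 0,"fingers": 0.4},
    {"dp": [-0.35,-1,0],"roll": 0,"fingers": 0.4},
    {"dp": [-0.35,-1,0],"roll": 0,"fingers": 0.4},
    {"dp": [-0.35,-1,0],"roll": 0,"fingers": 0.4},
    {"dp": [-0.35,-1,0],"roll": 0,"fingers": 0.4},
    {"dp": [-0.35,-1,0],"roll": 0,"fingers": 0.4},
    {"dp": [-0.35,-1,0],"roll": 0,"fingers": 0.4},
    {"dp": [-0.35,-0.5,0],"roll": 0,"fingers": 0.4}
  ]
}}

```text
time: 47.3
eef_pos: [508.2, 303.1, 57.7]
tcp_rot: [-3.141, -0.0, 0.001]
force: [0.2, -0.1, -0.8]
width: 0.685
grasp_force: 20.0
```

Request:
{"name": "drive_tool", "arguments": {
  "rows": [
    {"dp": [0,-0.5,0],"roll": 0,"fingers": 0.4},
    {"dp": [0,-0.5,0],"roll": 0,"fingers": 0.4},
    {"dp": [0,-0.3,0],"roll": 0.45,"fingers": 0.4},
    {"dp": [0,0,0.8],"roll": 0,"fingers": 0.4},
    {"dp": [0,0,1],"roll": 0,"fingers": 0.4},
    {"dp": [0,0,0.7],"roll": 0,"fingers": 0.4},
    {"dp": [0,0,0],"roll": 0,"fingers": 0.4},
    {"dp": [0,0,0],"roll": 0,"fingers": 0.4}
  ]
}}

```text
time: 48.3
eef_pos: [509.0, 327.7, 7.9]
tcp_rot: [-3.142, -0.0, -0.063]
force: [0.9, 0.0, -1.3]
width: 0.679
grasp_force: 20.0
```

```bash
python3 look.py w12 drawer_front_mid drawer_nest| grep -v "\[\["; python3 -c "
from h import *
for n in('scene','top'):
  viewer.get_image(n)
  for t in('drawer_front_mid','drawer_nest'): print(n,t,[(round(d['conf'],2),world(n,d['centre']).round(1)) for d in nets.mark_of(t,n)[:3]])
"
```

```text
48.3 [509.  327.7   7.9]
drawer_front_mid 0.67 [511.4 326.4  46.1] [256.7 242.6]
scene drawer_front_mid [(0.9, array([507.3, 324.3,  43.8]))]
scene drawer_nest [(0.79, array([507.7, 327.5,  -3.9]))]
top drawer_front_mid [(0.69, array([511.4, 328.6,  44.9]))]
top drawer_nest [(0.65, array([5.069e+02, 3.268e+02, 1.000e-01]))]
```

Request:
{"name": "drive_tool", "arguments": {
  "rows": [
    {"dp": [-0.07,0,0.6],"roll": 0,"fingers": 0.4},
    {"dp": [0,0,0.5],"roll": 0,"fingers": 0.4},
    {"dp": [0,0,0.2],"roll": 0,"fingers": 0.4},
    {"dp": [0,0,0.1],"roll": 0,"fingers": 0.4},
    {"dp": [0,0,0.05],"roll": 0,"fingers": 0.4},
    {"dp": [0,0,0.03],"roll": 0,"fingers": 0.4},
    {"dp": [0,0,0],"roll": 0,"fingers": 0.4},
    {"dp": [0,0,0],"roll": 0,"fingers": 0.4}
  ]
}}

```text
time: 49.75
eef_pos: [507.6, 327.9, -21.4]
tcp_rot: [-3.141, -0.0, -0.063]
force: [-1.4, -0.9, 3.7]
width: 0.686
grasp_force: 20.0
```

Touching the floor as predicted. Release and withdraw.

Request:
{"name": "drive_tool", "arguments": {
  "rows": [
    {"dp": [0,0,0],"roll": 0,"fingers": -0.4},
    {"dp": [0,0,0],"roll": 0,"fingers": -0.6},
    {"dp": [0,0,0],"roll": 0,"fingers": -1},
    {"dp": [0,0,0],"roll": 0,"fingers": -1},
    {"dp": [0,0,0],"roll": 0,"fingers": -1},
    {"dp": [0,0,0],"roll": 0,"fingers": -1},
    {"dp": [0,0,-0.5],"roll": 0,"fingers": -1},
    {"dp": [0,0,-1],"roll": 0,"fingers": -1}
  ]
}}

```text
time: 50.75
eef_pos: [506.7, 327.4, 8.4]
tcp_rot: [3.141, 0.001, -0.063]
force: [-0.0, 1.3, 0.3]
width: 0.999
grasp_force: 0.0
```

Request:
{"name": "drive_tool", "arguments": {
  "rows": [
    {"dp": [0,0,-1],"roll": 0,"fingers": -1},
    {"dp": [0,0,-1],"roll": 0,"fingers": -1},
    {"dp": [0,0,-1],"roll": 0,"fingers": -1},
    {"dp": [0,0,-1],"roll": 0,"fingers": -1},
    {"dp": [-0.5,0,-1],"roll": 0,"fingers": -1},
    {"dp": [-0.5,0,-1],"roll": 0,"fingers": -1},
    {"dp": [0,0,0],"roll": 0,"fingers": -1},
    {"dp": [0,0,0],"roll": 0,"fingers": -1}
  ]
}}

```text
time: 51.75
eef_pos: [487.0, 328.9, 127.7]
tcp_rot: [3.141, 0.0, -0.063]
force: [0.6, 0.2, 0.8]
width: 1.002
grasp_force: 0.0
```

```bash
python3 -c "
from h import *
print(get_obs()['time'],get_obs()['eef_pos'])
for n in('scene','top'):
  viewer.get_image(n)
  for t in('drawer_front_mid','drawer_nest','sanding_block_mid','block_nest','tape_roll_mid','roll_nest','filler_tin_mid','tin_nest','paint_tin_mid','brush'): print(n,t,[(round(d['conf'],2),world(n,d['centre']).round(1)) for d in nets.mark_of(t,n)[:3] if d['conf']>.3])
  print(rect(n,'drawer_front_mid',26,(508,328)),rect(n,'drawer_nest',10,(508,328)))
"
```

```text
51.75 [487.01159244 328.94683755 127.66579917]
scene drawer_front_mid [(0.58, array([505.5, 319.2,  15. ]))]
scene drawer_nest [(0.68, array([ 544.4, -326.8,   -1.2]))]
scene sanding_block_mid [(0.77, array([380.4, 163.7,  15.8])), (0.75, array([568. , 162.8,  18.3])), (0.62, array([ 376.8, -134.4,   12.7]))]
scene block_nest [(0.79, array([570.5, 166.6,  -6.8]))]
scene tape_roll_mid [(0.79, array([ 567.8, -162.1,   16.3]))]
scene roll_nest [(0.84, array([ 567.4, -160.9,   -4.8]))]
scene filler_tin_mid [(0.73, array([ 540.7, -327.3,   23.2]))]
scene tin_nest [(0.89, array([ 544.9, -327.9,    0.8]))]
scene paint_tin_mid []
scene brush [(0.79, array([ 8.027e+02, -1.837e+02, -6.000e-01]))]
[516.8  327.25 158.1   65.36  -3.91   0.95] [514.3  327.09 181.49  97.46  -3.99   0.89]
top drawer_front_mid [(0.8, array([507. , 329.2,  13.3]))]
top drawer_nest [(0.68, array([508.2, 330. ,  -1.5]))]
top sanding_block_mid [(0.95, array([376.4, 158.9,  14.9])), (0.94, array([ 375. , -130.8,   17.8])), (0.72, array([566.4, 167.1,  17.1]))]
top block_nest [(0.91, array([566.5, 166.7,   1. ]))]
top tape_roll_mid [(0.49, array([ 569.8, -158.9,   14.6]))]
top roll_nest [(0.94, array([ 568.9, -158.2,    1.1]))]
top filler_tin_mid [(0.69, array([ 545.4, -324.6,   27.9])), (0.68, array([ 806. , -183.9,    1.1]))]
top tin_nest [(0.84, array([ 547.9, -325.6,   -3.1]))]
top paint_tin_mid [(0.67, array([794.7, 139.5,  55.8]))]
top brush [(0.81, array([ 802.3, -182.8,    3.2]))]
[501.64 324.1  144.54  69.75  -4.84   0.68] [507.41 326.25 176.91 101.37  -3.25   0.98]
```

All four match their recesses in position and height, and the bystanders are unmoved.

```bash
python3 -c "
from h import *
print(order.sign_off())"
```

```text
the job is handed in; nothing more can be done
None
```

The job is handed in: the filler tin, tape roll, sanding block and drawer front each measured within tolerance in their own recess, upright, with the paint tin and brush unmoved; the sign-off gave no verdict, so I can't confirm the judged result.

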